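Close the humidifier filler with its click-stop cap

TASK

Close the filler neck of the white humidifier reservoir with the winged two-lug cap: set its lugs into the neck's slots, press it down gently against the sprung seal, and turn it clockwise (seen from above) to its stop and on until its ratchet clicks over once. Stop at that one click, let go, and leave the other things on the bench where they are.

Things in the scene. Friction and masses are not known exactly. Their poses are not given: they have to be found in the camera images.
- cap: Hub of the loose cap: grey plug, 34 mm across, 16 mm tall, with two opposite lugs along its x axis (44 mm tip to tip, 9 mm wide, 3 to 8 mm above the underside), then a black rubber flange 50 mm across from 16 to 19 mm. Origin: centre of the plug's underside, z up. Stands on its plug on the bench; cap and shell weigh 0.15 kg. Same after half a turn.
- wing (a point): Middle of the wing bar on the cap's black shell, on the cap's axis 45 mm above the hub's origin; x runs along the bar. The shell is a ribbed disc 56 mm across, 19 to 30 mm above the hub's origin; the upright bar on it is 50 mm long, 12 mm thick, from 30 to 56 mm. At the start the bar lies straight above the lugs.
- shell_top (a point): Centre of the shell disc's top, 30 mm above the hub's origin. A ratchet joins shell and hub: they turn together until the hub is held; at about 0.4 Nm the shell slips clockwise: the torque falls to zero 15 degrees on, reverses, and the shell snaps on to 30 degrees: one click. Let go, it settles at the nearest click. After one click the bar stands 30 degrees clockwise of the lugs; a second is too many.
- reservoir: Fixed white tank, 160 x 200 x 70 mm, origin at the centre of its underside; the filler neck stands on it 20 mm to -x of its centre, slots along its x axis. The neck is 64 mm across and 26 mm high; its rim plate is 5 mm thick with a 38 mm hole and two opposite slots, 12 mm wide, reaching 24.5 mm from the centre.
- neck (a point): Centre of the neck's mouth, in the rim's upper face, 96 mm above the bench; z up, x along the slots. Under the rim plate the lugs can turn clockwise only, to a hidden stop 40 to 80 degrees from the slots, which must be felt. There they hold the cap, its origin 13 mm below the mouth. Turned with lugs still in the slots, or flange hard on the rim, the cap sticks and clicks too early.
- seal (a point): Centre of the sprung seal at rest, a disc 32 mm across inside the neck, 8 mm below the mouth. The plug set on it has its lugs still in the slots. Pressing the plug 5 mm further down (5 N) brings the lugs just under the rim plate; at 8 mm (6 N) the flange meets the rim, a hard end. Turn between the two, about 6 to 7 mm down.
- plain_cap: Bystander: a plain black round lid without a bar, 52 mm across, 25 mm tall, origin at the centre of its underside.
- jar: Bystander: small glass jar, 48 mm across, 58 mm tall, origin at the centre of its underside.
- dish: Bystander: flat round lidded glass dish, 62 mm across, 14 mm tall, origin at the centre of its underside.
- flask: Bystander: amber bottle, 60 mm across, 130 mm tall, origin at the centre of its underside.
- tube_block: Bystander: grey block for small tubes, 60 x 90 x 30 mm, origin at the centre of its underside.
- driver: Bystander: screwdriver of 150 mm lying on the bench.

How it is judged:
By the outcome, as a careful person would: the job done as asked, in the order asked, and still so for the second after the job is handed in, with the robot touching nothing.
It also fails if it takes over 67 s, if anything falls off the work surface, if the arm or the gripper's body presses on something with over 40 N, if the wrist force passes 120 N, or if a joint passes its speed limit or range.

ROBOT

A 6-joint arm with a two-finger parallel gripper is mounted at the origin on the work surface. World frame = base frame: x ahead of the robot, y to its left, z up, the work surface at z = 0. Lengths are in m, angles in rad, forces in N, time in s.
With the tool pointing down it reaches from about 0.3 to 0.875 m from the base axis. Payload 6.4 kg.
Tool frame: the origin (TCP) lies midway between the tips of the shut fingers; the grasp point (between the pads) lies pinch_z behind it (pinch_z is the distance from the TCP to the grasp point, in m); y points along the fingers, z is the direction in which the jaws open and shut, and the axes are right-handed (so a half turn about y gives the same grasp; the last joint's range is limited). The gripper opens to 85 mm and grips with 20 to 120 N. Pads are 22 mm wide; open, the fingers measure 114 mm over their backs; the gripper's body (76 mm by 85 mm) begins 54 mm behind the grasp point. The pads swing forward as they close: fully open they stand 13 mm farther back than shut.
Start: joints at [-1.319, 0.181, 1.607, -0, 1.354, -0.206], TCP at [0.254, -0.516, 0.231] pointing down, gripper open.
Joint ranges: [-2.99, 2.99], [-0.89, 2.07], [0.3, 2.58], [-1.14, 4.28], [0, 2.63], [-3.12, 3.12]. Speed limits (rad/s): [2.57, 2.57, 3.01, 3.14, 3.14, 3.14].

INTERFACE

Orientations are given as a unit quaternion [x, y, z, w].
In Python, from station import * gives the robot as it stands.
- The arm moves only by the shell command python3 -m pendant 'ROWS' [FORCE]. ROWS is a JSON object of lists of equal length, an entry for each row: "delta_pos": the shift along the world's x, y, z as a fraction of full scale, a list of three; "angular": the turn, a rotation vector about the world's x, y, z as a fraction of full scale, a list of three; "grip": the opening, from 0 (shut) to 1 (fully open). In form: {"delta_pos": [[tx, ty, tz], ...], "angular": [[wx, wy, wz], ...], "grip": [grip, ...]}. A call has 1 to 10 rows; each row shifts and turns the commanded pose from where the row before left it; what a row does not reach is not made up. Full scale, the value 1, is 15 cm for a shift and 0.5 rad for a turn. A row lasts 1/8 s, in which the tool goes at most 62.5 mm and 10.7 degrees, less where a joint would pass 70% of its speed; a pose out of reach is approached as far as the arm can. A call with a number of a shift or a turn outside -1 to 1 is refused whole. A call with a gripper value outside its range is refused whole. The fingers move at their own pace and stop on an object; FORCE is the grip in N (left out, the last holds). Time passes only in rows, so rows that do not move let the fingers close. It gives the time, the measured TCP pose, the force and the opening at its end, in the units of the state.
- observe(): the state, without advancing time (a new reading comes with each control period).
- grab_frame(name): name is "scene" or "top" or "wrist"; returns a dict with "color" (480x640x3 uint8, blue, green, red), "fov_y" (degrees; the focal length in pixels is half the picture's height over the tangent of half this angle, whatever the lens; pixels are square), "cx", "cy" (the principal point, pixels), "R" (3x3) and "t" (3): a world point X has camera coordinates R X + t. Camera axes: x right, y down, z forward; pixel columns grow to the right and rows downward; lengths in m; the calibration is good to about 2 mm. The wrist camera is an equidistant fisheye: a pixel r from the principal point sees the ray r / f radians off the axis. A picture is of the moment at which its call begins. There is no depth.
- job_done(): hands the job in, once; it reports no verdict.
The state is a dict: "time": time; "joints": joint angles; "qd": joint speeds; "joint_efforts": joint torques, N m; "position": TCP position; "orientation": TCP orientation; "ft_force": force on the tool from outside, world axes, zero at the start; "ft_torque": the same for the moment, N m; "gripper_width": opening from 0.0 (shut) to 1.0 (fully open).
Only numpy, scipy, OpenCV 4.12 (cv2) and the standard library are available. Lean on these libraries where they do the work, as an engineer would, in place of code of your own. Each camera call takes 0.05 s, during which the arm holds its last target.

## Working session

There is one attempt and no reset: what is moved stays moved. The work goes in short steps, Python scripts to look and compute and a shell command to move; the robot and the scene stay as the last step left them, time stands still between calls to the robot, and variables do not carry over. Pictures are saved under pics/ and viewed, and the job is handed in when it is done.

```bash
ls; mkdir -p pics
python3 - <<'E'
from station import *
import cv2
s=observe(); print(s)
for n in("scene","top","wrist"):
    f=grab_frame(n); cv2.imwrite(f"pics/{n}0.png",f["color"]); print(n,f["fov_y"],f["cx"],f["cy"],f["R"],f["t"])
E
```

```text
pics
{'time': 0.0, 'joints': array([-1.31930302e+00,  1.81511744e-01,  1.60800438e+00,  1.21134495e-05,
        1.35381721e+00, -2.06294154e-01]), 'qd': array([-1.26286303e-04,  1.74578361e-04, -6.93165668e-04,  6.77736891e-04,
       -1.27414623e-03,  7.94774301e-05]), 'joint_efforts': array([-2.91215954e-03, -4.44886100e+01, -3.51334155e+01, -5.38983168e-04,
        8.97104357e-03, -2.71904662e-05]), 'position': array([ 0.25401115, -0.5152356 ,  0.23040239]), 'orientation': array([-0.16045147,  0.68927933, -0.68804861,  0.16043201]), 'ft_force': array([0.24967799, 0.56630761, 0.24893133]), 'ft_torque': array([ 0.0154088 ,  0.02446965, -0.02862239]), 'gripper_width': 1.0005064638650558}
scene 57.160737821480666 315.1190129458452 238.3646632802188 [[ 0.18112317  0.98340547  0.0103958 ]
 [ 0.83838495 -0.14887028 -0.52435514]
 [-0.51410609  0.10368854 -0.85143621]] [-0.03814917 -0.41820029  1.02649876]
top 53.25279104326388 326.6286372492659 247.3739782461937 [[ 0.15955785 -0.98716912  0.00619918]
 [-0.96459258 -0.15723849 -0.211748  ]
 [ 0.21000583  0.02780638 -0.97730464]] [-0.12847834  0.55933487  0.82101055]
wrist 65.70646984690485 314.0693115491643 233.3801218166267 [[ 0.44033862 -0.89783091 -0.00124719]
 [-0.85298697 -0.41877776  0.31150989]
 [-0.2802055  -0.136106   -0.95024209]] [-0.57487318 -0.0400892   0.38088809]
```

View pics/scene0.png

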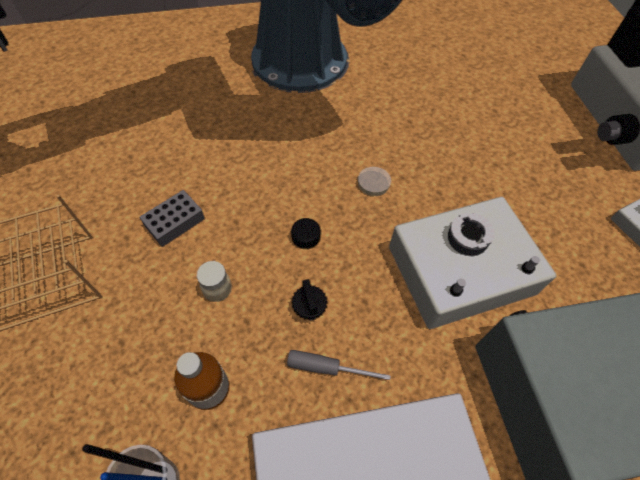

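View pics/top0.png

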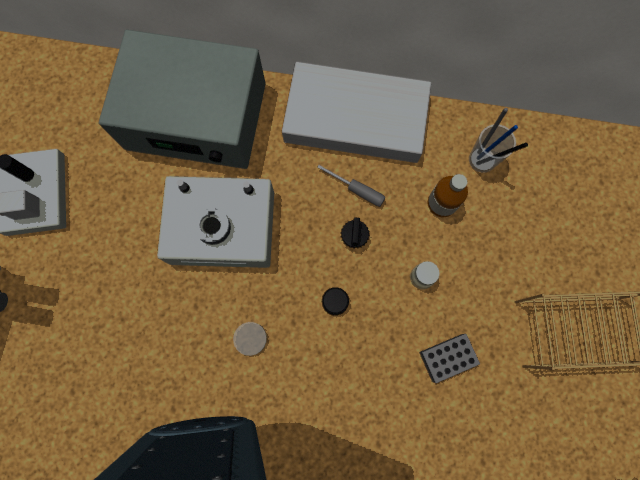

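View pics/wrist0.png

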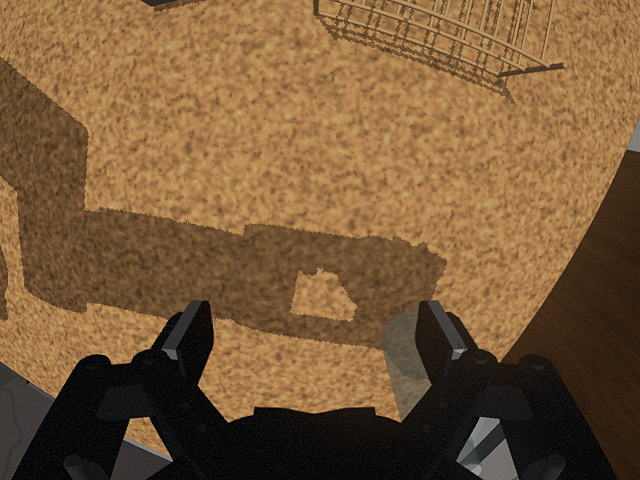

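Scene view: the winged cap is at about (309,300) and the neck at about (470,232). Top view: cap (355,233), neck (212,226). The plain lid is separate, at top (335,301). I'll zoom in on both.

```bash
cat > h.py <<'E'
from station import *
import cv2, numpy as np
from scipy.spatial.transform import Rotation as Ro
def foc(f): return 240/np.tan(np.radians(f["fov_y"])/2)
def ray(f,u,v,fish=False):
    F=foc(f); d=np.array([(u-f["cx"])/F,(v-f["cy"])/F,1.])
    if fish:
        r=np.hypot(d[0],d[1]); d=np.array([d[0]/r*np.sin(r),d[1]/r*np.sin(r),np.cos(r)]) if r>1e-9 else np.array([0,0,1.])
    R=np.array(f["R"]); t=np.array(f["t"]); return -R.T@t, R.T@d/np.linalg.norm(d)
def onz(f,u,v,z,fish=False):
    o,d=ray(f,u,v,fish); return o+d*(z-o[2])/d[2]
def proj(f,X,fish=False):
    p=np.array(f["R"])@X+np.array(f["t"]);F=foc(f)
    if fish:
        r=np.hypot(p[0],p[1]);th=np.arctan2(r,p[2]);return f["cx"]+F*th*p[0]/r,f["cy"]+F*th*p[1]/r
    return f["cx"]+F*p[0]/p[2],f["cy"]+F*p[1]/p[2]
def tri(f1,p1,f2,p2):
    o1,d1=ray(f1,*p1);o2,d2=ray(f2,*p2)
    A=np.stack([d1,-d2],1);s=np.linalg.lstsq(A,o2-o1,rcond=None)[0]
    a,b=o1+d1*s[0],o2+d2*s[1];return (a+b)/2,np.linalg.norm(a-b)
def crop(f,u,v,w,k,name):
    c=f["color"][max(0,v-w):v+w,max(0,u-w):u+w];cv2.imwrite(name,cv2.resize(c,None,fx=k,fy=k,interpolation=cv2.INTER_CUBIC))
E
python3 - <<'E'
from h import *
a=[]
for n,ps in(("scene",((310,300),(470,232))),("top",((355,233),(213,226)))):
    f=grab_frame(n)
    r=[]
    for u,v in ps:
        c=f["color"][v-32:v+32,u-32:u+32]; c=np.clip(c.astype(float)*1.6,0,255).astype('uint8')
        r.append(cv2.resize(c,None,fx=6,fy=6,interpolation=cv2.INTER_CUBIC))
    a.append(np.hstack(r))
im=np.vstack(a); cv2.imwrite("pics/z.png",cv2.resize(im,(600,600)))
E
```

```text
(no output)
```

View pics/z.png

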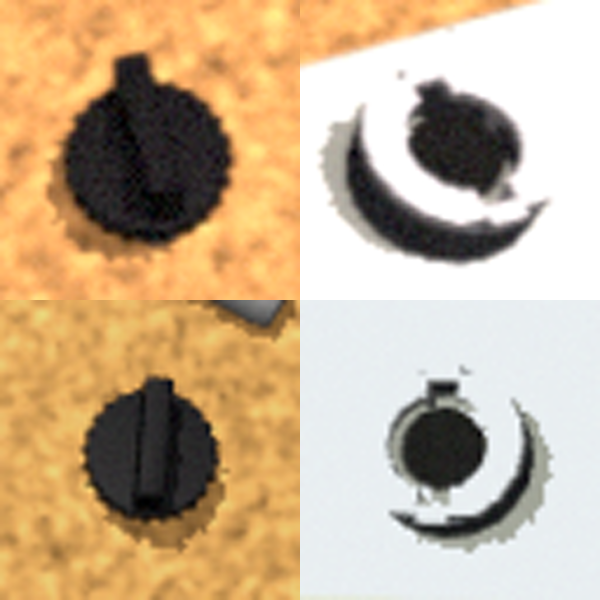

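Run:
```python
from h import *
fs,ft=grab_frame("scene"),grab_frame("top")
a,b=onz(ft,357.1,218.1,.056),onz(ft,355,244.7,.056); print("bar",a,b,(a+b)/2,np.linalg.norm(a-b),np.degrees(np.arctan2(*(a-b)[1::-1])))
# cap blob centre
for n,f,u,v in(("s",fs,310,300),("t",ft,355,233)):
    g=f["color"].max(2); m=(g<70).astype('uint8'); N,l,st,c=cv2.connectedComponentsWithStats(m); k=l[v,u]; print(n,st[k],c[k],onz(f,*c[k],.028))
# tank top corners: white mask
for n,f in(("s",fs),("t",ft)):
    hsv=cv2.cvtColor(f["color"],cv2.COLOR_BGR2HSV); m=((hsv[...,1]<40)&(hsv[...,2]>(130))).astype('uint8')
    u,v=(440,270) if n=="s" else (190,250)
    N,l,st,c=cv2.connectedComponentsWithStats(m);k=l[v,u];print(n,st[k]);cn=max(cv2.findContours((l==k).astype('uint8'),0,1)[0],key=cv2.contourArea)
    q=cv2.approxPolyDP(cv2.convexHull(cn),6,True)[:,0];
    for p in q: print(p,onz(f,*p,.07))
# neck mouth rough from hole
m=lambda f,u,v:None
p=(470-32+162/4.69,232-32+145/4.69),(213-32+(442-300)/4.69,226-32+(447-300)/4.69)
print(p, onz(fs,*p[0],.091),onz(ft,*p[1],.091), tri(fs,p[0],ft,p[1]))
for n,f in(("s",fs),("t",ft)): print(n, f["color"][230,440:444], f["color"][250,190])
```

```text
bar [ 0.63828015 -0.08453102  0.056     ] [ 0.58708207 -0.08816433  0.056     ] [ 0.61268111 -0.08634767  0.056     ] 0.051326844288504384 4.059240630610511
s [292 280  35  40 991] [308.74167508 301.42583249] [ 0.61677018 -0.08506142  0.028     ]
t [341 218  29  31 653] [354.66462481 233.51301685] [ 0.61522882 -0.08514028  0.028     ]
s [ 396  197  159  117 9784]
[502 197] [0.50681776 0.26106917 0.07      ]
[554 277] [0.66061877 0.27814904 0.07      ]
[438 312] [0.68309333 0.08951085 0.07      ]
[396 226] [0.53173485 0.07096632 0.07      ]
t [ 158  176  112   84 7679]
[269 180] [0.68088658 0.08986233 0.07      ]
[264 259] [0.53113274 0.07092178 0.07      ]
[158 256] [0.50576297 0.26107822 0.07      ]
[166 177] [0.65548196 0.28149633 0.07      ]
((472.5415778251599, 230.91684434968016), (211.2771855010661, 225.34328358208955)) [0.57352078 0.17655128 0.091     ] [0.57271146 0.17221101 0.091     ] (array([0.57342329, 0.17416829, 0.09130304]), np.float64(0.004139028562565163))
s [[171 177 181]
 [173 176 180]
 [167 171 175]
 [145 149 151]] [ 61 109 161]
t [[ 58 108 143]
 [ 61 110 146]
 [ 59 108 143]
 [ 59 107 142]] [151 150 146]
```

Run:
```python
from h import *
import station
s=observe();R=Ro.from_quat(s["orientation"]).as_matrix();print(R.round(3)); print([x for x in dir(station) if not x.startswith('_')], getattr(station,'pinch_z',None))
```

```text
[[-0.897 -0.     0.442]
 [-0.442  0.    -0.897]
 [-0.    -1.    -0.   ]]
['PlanningError', 'grab_frame', 'job_done', 'observe', 'pinch_z'] 0.0187
```

```bash
python3 -m pendant '{"delta_pos":[[0.15,0.179,0],[0.15,0.179,0],[0.15,0.179,0],[0.15,0.179,0],[0.15,0.179,0],[0.15,0.179,0],[0.15,0.179,0],[0.15,0.179,0],[0.15,0.179,0],[0.15,0.179,0]],"angular":[[0,0,0.344],[0,0,0.344],[0,0,0.344],[0,0,0.344],[0,0,0.344],[0,0,0.344],[0,0,0.344],[0,0,0.344],[0,0,0.344],[0,0,0.344]],"grip":[1,1,1,1,1,1,1,1,1,1]}'
python3 -m pendant '{"delta_pos":[[0.15,0.179,0],[0.15,0.179,0],[0.15,0.179,0],[0.15,0.179,0],[0.15,0.179,0],[0.15,0.179,0],[0,0,0]],"angular":[[0,0,0.344],[0,0,0.344],[0,0,0.344],[0,0,0.344],[0,0,0.344],[0,0,0.344],[0,0,0]],"grip":[1,1,1,1,1,1,1]}'
python3 - <<'E'
from h import *
s=observe();R=Ro.from_quat(s["orientation"]).as_matrix();print(s["time"],s["position"],s["joints"],np.degrees(np.arctan2(R[1,2],R[0,2])),R.round(3).tolist(),s["ft_force"])
f=grab_frame("wrist");cv2.imwrite("pics/w1.png",f["color"]);print(-f["R"].T@f["t"])
E
```

```text
time: 1.6
position: [0.4798, -0.2463, 0.2314]
orientation: [0.628, -0.326, 0.326, -0.627]
ft_force: [1.2, -0.9, -0.3]
gripper_width: 1.003
time: 2.48
position: [0.6151, -0.0842, 0.231]
orientation: [-0.707, -0.025, 0.025, 0.707]
ft_force: [-0.8, 0.3, -0.4]
gripper_width: 1.0
2.475 [ 0.61506197 -0.08423813  0.23104486] [-3.27239206e-01  2.81327022e-01  1.48622360e+00  4.20309404e-04
  1.37409735e+00 -1.96994010e+00] 94.11512232131248 [[0.997, 0.0, -0.072], [0.072, 0.0, 0.997], [0.0, -1.0, 0.0]] [-0.84511667  0.32005278 -0.39847532]
[ 0.53487772 -0.09103984  0.37423961]
```

View pics/w1.png

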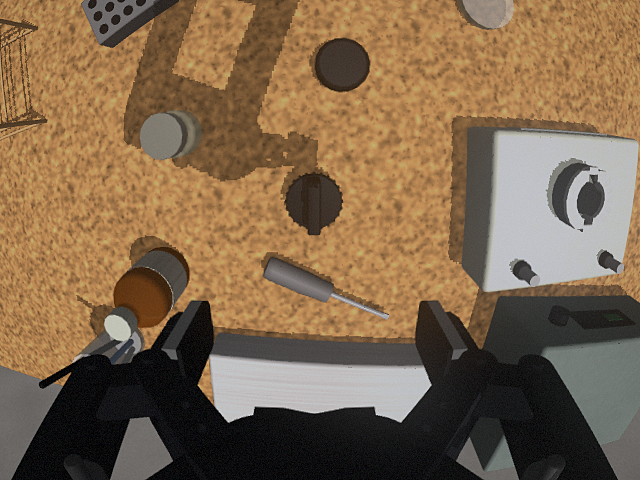

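Wrist view: the cap is at (314,203), with the bar running from (313,175) to (314,235), nearly upright in the image. The neck is at (590,195), with slots at about (594,172) and (582,224).

Run:
```python
from h import *
f=grab_frame("wrist")
c=np.clip(f["color"].astype(float)*3,0,255).astype('uint8')
a=cv2.resize(c[163:243,274:354],None,fx=5,fy=5,interpolation=cv2.INTER_CUBIC)
b=cv2.resize(f["color"][155:235,545:625],None,fx=5,fy=5,interpolation=cv2.INTER_CUBIC)
cv2.imwrite("pics/w1z.png",np.hstack([a,b]))
```

```text
(no output)
```

View pics/w1z.png

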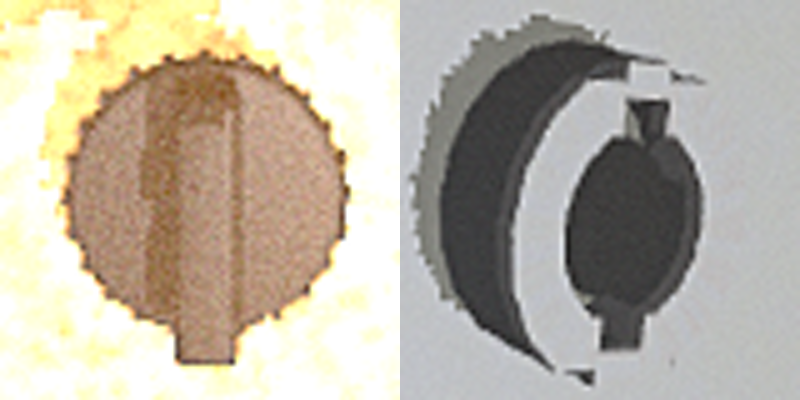

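Run:
```python
from h import *
f=grab_frame("wrist")
P=lambda x,y:onz(f,274+x/5,163+y/5,.056,True)
A,B,C,D=P(182,125),P(230,125),P(177,362),P(235,362)
e1,e2=(A+B)/2,(C+D)/2;print("bar",(e1+e2)/2,np.linalg.norm(e1-e2),np.linalg.norm(C-D),np.linalg.norm(A-B),np.degrees(np.arctan2(*(e2-e1)[1::-1])))
Q=lambda x,y:onz(f,545+(x-400)/5,155+y/5,.096,True)
a,b,c,d=Q(627,100),Q(670,101),Q(600,350),Q(641,350)
s1,s2=(a+b)/2,(c+d)/2;print("slots",(s1+s2)/2,np.linalg.norm(s1-s2),np.linalg.norm(a-b),np.linalg.norm(c-d),np.degrees(np.arctan2(*(s2-s1)[1::-1])))
m=((f["color"].max(2)<70)).astype('uint8')
# shell outline centre
c=np.array([[208,203]]);
pts=[onz(f,274+x/5,163+y/5,.030,True) for x,y in((68,200),(348,195),(208,55),(100,290),(310,290))]
(x,y),r=cv2.minEnclosingCircle(np.array(pts,np.float32)[:,:2]);print("shell",x,y,r)
```

```text
bar [ 0.61812424 -0.08605267  0.056     ] 0.04350284016530049 0.010473587880779399 0.008358892473808987 3.798312267645152
slots [0.57485978 0.17404163 0.096     ] 0.048804533527816024 0.011990273967866642 0.011704689271975923 7.6340411798474115Traceback (most recent call last):
  File "<stdin>", line 13, in <module>
cv2.error: OpenCV(4.12.0) /io/opencv/modules/imgproc/src/shapedescr.cpp:201: error: (-215:Assertion failed) count >= 0 && (depth == CV_32F || depth == CV_32S) in function 'minEnclosingCircle'
```

```bash
python3 -m pendant '{"delta_pos":[[0,-0.011,-0.3],[0,0,-0.3],[0,0,-0.3],[0,0,-0.25],[0,0,-0.1],[0,0,-0.06],[0,0,0],[0,0,0]],"angular":[[0,0,0],[0,0,0],[0,0,0],[0,0,0],[0,0,0],[0,0,0],[0,0,0],[0,0,0]],"grip":[1,1,1,1,0.6,0.5,0.45,0.4]}' 40
python3 - <<'E'
from h import *
f=grab_frame("wrist");cv2.imwrite("pics/w2.png",f["color"]);s=observe();print(s["position"])
E
```

```text
time: 3.62
position: [0.6153, -0.0883, 0.0364]
orientation: [0.707, 0.025, -0.023, -0.706]
ft_force: [-0.0, -0.0, 1.2]
gripper_width: 0.398
[ 0.61525441 -0.08816932  0.03634851]
```

View pics/w2.png

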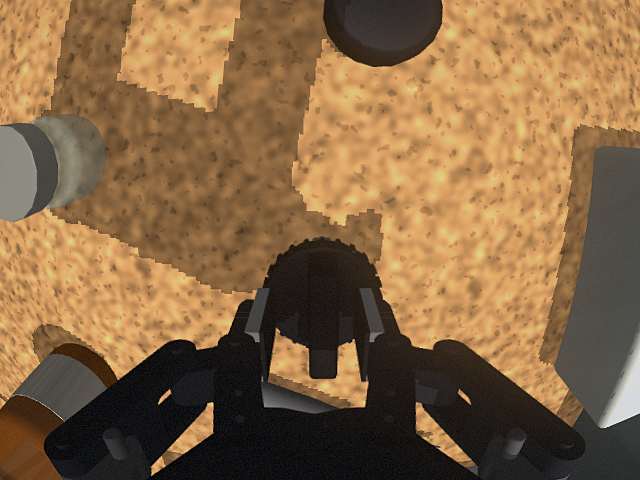

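Wrist view: the bar at (322,340) lies between the open pads at (258,320) and (380,320), roughly central. Next I shift 2 mm in y and close.

```bash
python3 -m pendant '{"delta_pos":[[0,0.015,-0.01],[0,0,0],[0,0,0],[0,0,0],[0,0,0],[0,0,0],[0,0,0]],"angular":[[0,0,0],[0,0,0],[0,0,0],[0,0,0],[0,0,0],[0,0,0],[0,0,0]],"grip":[0.3,0.2,0,0,0,0,0]}' 60
python3 - <<'E'
from h import *
f=grab_frame("wrist");cv2.imwrite("pics/w3.png",f["color"][200:480,150:500]);s=observe();print(s["position"],s["ft_force"],s["ft_torque"],s["gripper_width"])
E
```

```text
time: 4.55
position: [0.6142, -0.0855, 0.0335]
orientation: [-0.707, -0.024, 0.024, 0.707]
ft_force: [-1.1, 1.7, 4.4]
gripper_width: 0.127
[ 0.61424934 -0.08547879  0.03349389] [-1.35289027  1.89924514  4.30043639] [ 0.37792217  0.20091015 -0.02147469] 0.12460378426044526
```

View pics/w3.png

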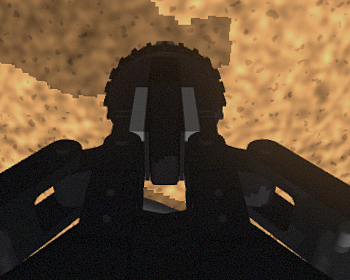

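```bash
python3 -m pendant '{"delta_pos":[[0,0,0.05],[0,0,0.2],[0,0,0.3],[0,0,0.3],[0,0,0.15],[-0.03,0.2,0],[-0.044,0.3,0],[-0.044,0.3,0],[-0.044,0.3,0],[-0.044,0.3,0]],"angular":[[0,0,0],[0,0,0],[0,0,0],[0,0,0],[0,0,0],[0,0,0.025],[0,0,0.025],[0,0,0.025],[0,0,0.025],[0,0,0.025]],"grip":[0,0,0,0,0,0,0,0,0,0]}'
python3 -m pendant '{"delta_pos":[[-0.03,0.2,0],[-0.03,0.13,0],[0,0,0],[0,0,0]],"angular":[[0,0,0],[0,0,0],[0,0,0],[0,0,0]],"grip":[0,0,0,0]}'
python3 - <<'E'
from h import *
s=observe();R=Ro.from_quat(s["orientation"]).as_matrix();print(s["position"],s["ft_force"],s["ft_torque"],s["gripper_width"],np.degrees(np.arctan2(R[1,2],R[0,2]))-90,R[:,1])
for n in("wrist","top","scene"):
  f=grab_frame(n);cv2.imwrite(f"pics/{n}4.png",f["color"])
E
```

```text
time: 5.85
position: [0.5828, 0.1254, 0.1831]
orientation: [0.706, 0.046, -0.046, -0.705]
ft_force: [1.3, -0.5, -2.2]
gripper_width: 0.123
time: 6.35
position: [0.5745, 0.1729, 0.1832]
orientation: [0.706, 0.046, -0.046, -0.705]
ft_force: [0.0, -0.7, -1.2]
gripper_width: 0.125
[0.574489   0.17289563 0.18319302] [ 0.03225913 -0.6851917  -1.20669004] [-0.01943817  0.05216134 -0.00787208] 0.12467958443908485 7.453305851740595 [-2.41804401e-06 -6.60701553e-04 -9.99999782e-01]
```

View pics/wrist4.png

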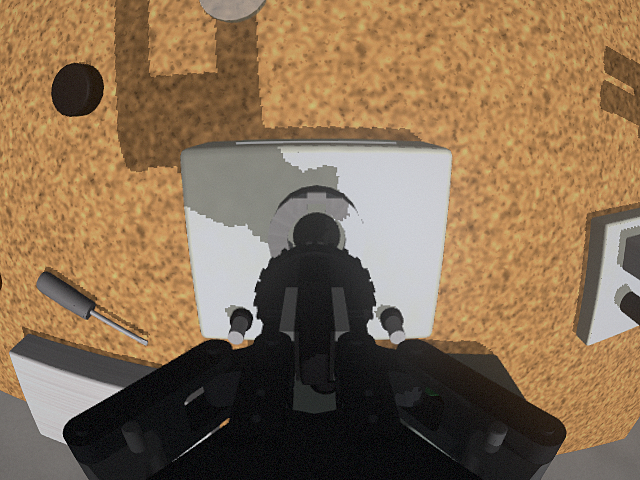

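View pics/scene4.png

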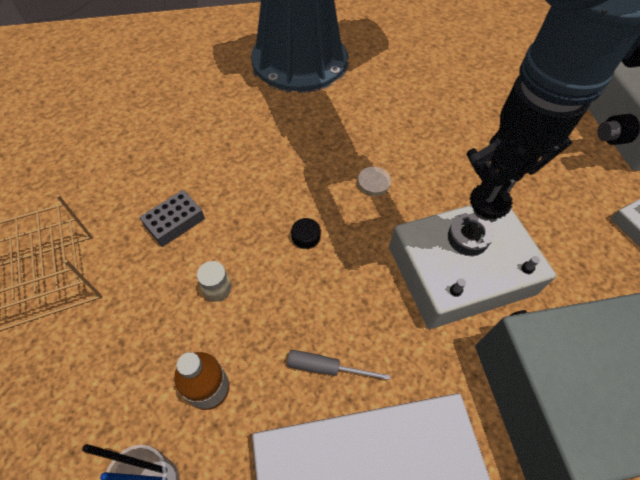

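View pics/top4.png

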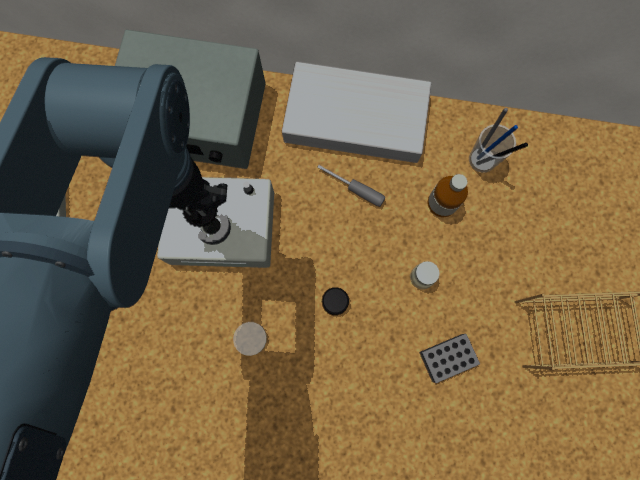

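Held cap: the shell is around (316,300) in the wrist view, and the mouth shows past it at (316,228). Zooming.

Run:
```python
from h import *
f=cv2.imread("pics/wrist4.png")
c=f[170:350,240:400].astype(float); c=255*(c/255)**0.5
cv2.imwrite("pics/w4z.png",cv2.resize(c.astype('uint8'),None,fx=3.3,fy=3.3,interpolation=cv2.INTER_CUBIC))
```

```text
(no output)
```

View pics/w4z.png

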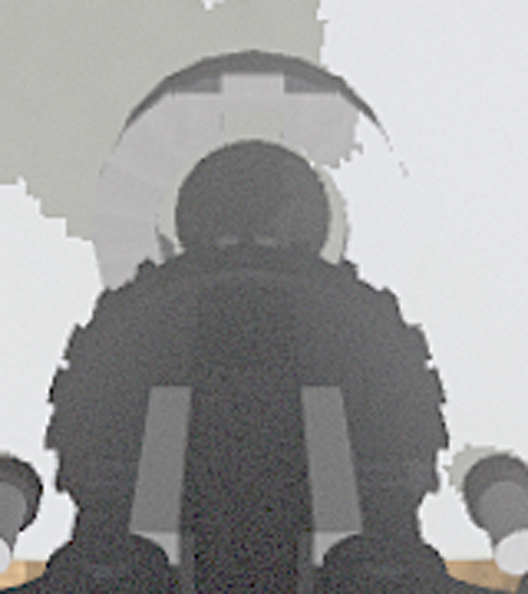

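Run:
```python
from h import *
f=grab_frame("wrist");img=f["color"].copy()
img=(255*(img/255.)**0.5).astype('uint8')
big=cv2.resize(img[170:350,240:400],None,fx=3.3,fy=3.3,interpolation=cv2.INTER_CUBIC)
def poly(P,col):
    q=np.array([proj(f,p,True) for p in P]);q=((q-[240,170]+.5)*3.3).astype(int);cv2.polylines(big,[q],True,col,1)
T=np.linspace(0,2*np.pi,60)
n=np.array([.5747,.1737]);a=np.radians(7.4);ex=np.array([np.cos(a),np.sin(a)]);ey=np.array([-ex[1],ex[0]])
circ=lambda c,r,z:[np.array([c[0]+r*np.cos(t),c[1]+r*np.sin(t),z]) for t in T]
poly(circ(n,.019,.096),(0,0,255));poly(circ(n,.032,.096),(0,0,255));poly(circ(n,.016,.088),(255,0,0))
sl=[np.append(n+ex*x+ey*y,.096) for x,y in((-.0245,-.006),(-.0245,.006),(-.017,.006),(-.017,-.006))];poly(sl,(0,0,255))
s=observe();p=s["position"];print(p)
zc=p[2]-.0335;print(zc)
poly(circ(p[:2],.028,zc+.030),(0,255,0));poly(circ(p[:2],.017,zc),(0,255,255))
cv2.imwrite("pics/ov4.png",big)
```

```text
[0.57454768 0.17283826 0.18325648]
0.14975647958036964
```

View pics/ov4.png

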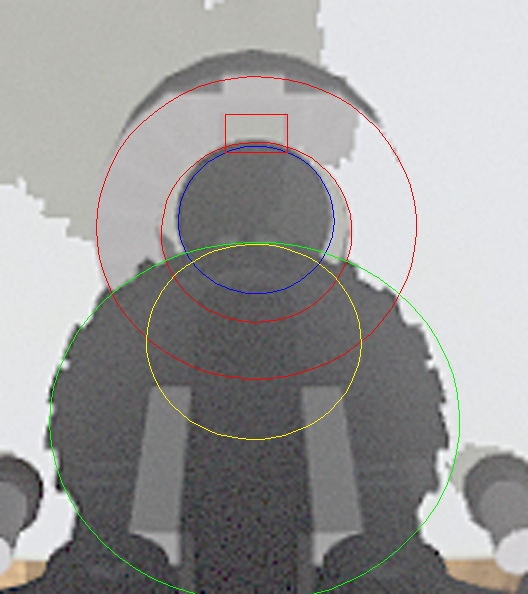

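The overlay fits the neck to about 1 mm. The shell is offset slightly from the prediction, which could be camera bias or an in-hand offset. I'll go down to just above the rim and compare the two at nearly the same depth.

```bash
python3 -m pendant '{"delta_pos":[[0,0.006,-0.15],[0,0,-0.12],[0,0,-0.05],[0,0,0],[0,0,0]],"angular":[[0,0,0],[0,0,0],[0,0,0],[0,0,0],[0,0,0]],"grip":[0,0,0,0,0]}'
cat > ov.py <<'E'
from h import *
import sys
n=np.array([float(sys.argv[1]),float(sys.argv[2])]);tag=sys.argv[3]
s=observe();p=s["position"];zc=p[2]-.0335;R=Ro.from_quat(s["orientation"]).as_matrix();print(p,zc,np.degrees(np.arctan2(R[1,2],R[0,2]))-90,s["ft_force"],s["ft_torque"])
T=np.linspace(0,2*np.pi,80)
circ=lambda c,r,z:[np.array([c[0]+r*np.cos(t),c[1]+r*np.sin(t),z]) for t in T]
a=np.radians(7.4);ex=np.array([np.cos(a),np.sin(a)]);ey=np.array([-ex[1],ex[0]])
for name,w,k in(("wrist",90,3.3),("scene",40,7)):
    f=grab_frame(name);fi=name=="wrist"
    c=proj(f,np.append(n,.12),fi);u0,v0=int(c[0])-w,int(c[1])-w
    im=(255*(f["color"]/255.)**0.5).astype('uint8')[max(v0,0):v0+2*w,u0:u0+2*w]
    big=cv2.resize(im,None,fx=k,fy=k,interpolation=cv2.INTER_CUBIC);raw=big.copy()
    def poly(P,col):
        q=np.array([proj(f,x,fi) for x in P]);q=((q-[u0,v0]+.5)*k).astype(int);cv2.polylines(big,[q],True,col,1)
    poly(circ(n,.019,.096),(0,0,255));poly(circ(n,.032,.096),(0,0,255));poly(circ(n,.032,.070),(0,0,255))
    for sg in(-1,1): poly([np.append(n+sg*ex*x+ey*y,.096) for x,y in((.0245,-.006),(.0245,.006),(.017,.006),(.017,-.006))],(0,0,255))
    poly(circ(p[:2],.028,zc+.030),(0,255,0));poly(circ(p[:2],.028,zc+.019),(0,255,0));poly(circ(p[:2],.017,zc),(0,255,255))
    for sg in(-1,1): poly([np.append(p[:2]+sg*ex*x+ey*y,zc+.003) for x,y in((.022,-.0045),(.022,.0045),(.017,.0045),(.017,-.0045))],(0,255,255))
    cv2.imwrite(f"pics/{name}_{tag}.png",big);cv2.imwrite(f"pics/{name}_{tag}r.png",raw)
E
python3 ov.py .5747 .1737 5
```

```text
time: 7.18
position: [0.5748, 0.1748, 0.136]
orientation: [-0.706, -0.047, 0.046, 0.706]
ft_force: [1.0, 0.5, -0.4]
gripper_width: 0.128
[0.57480968 0.17483107 0.13599574] 0.1024957444587043 7.490174756803356 [ 0.99021175  0.46322864 -0.37840226] [-0.00103216  0.01293683  0.03433759]
```

View pics/wrist_5.png

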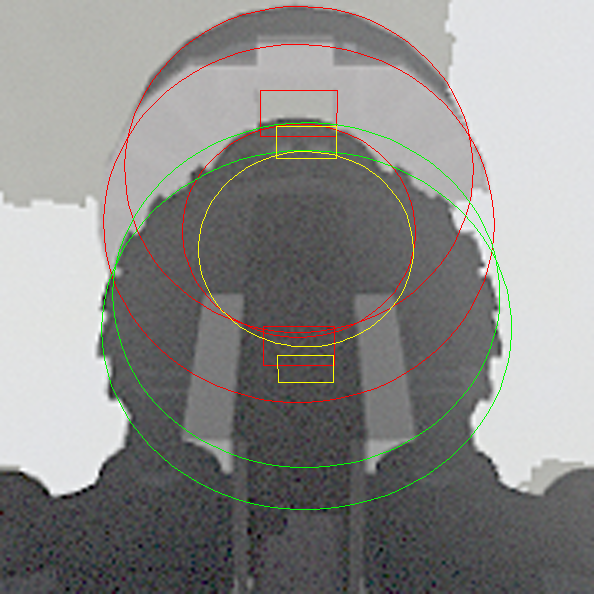

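View pics/scene_5.png

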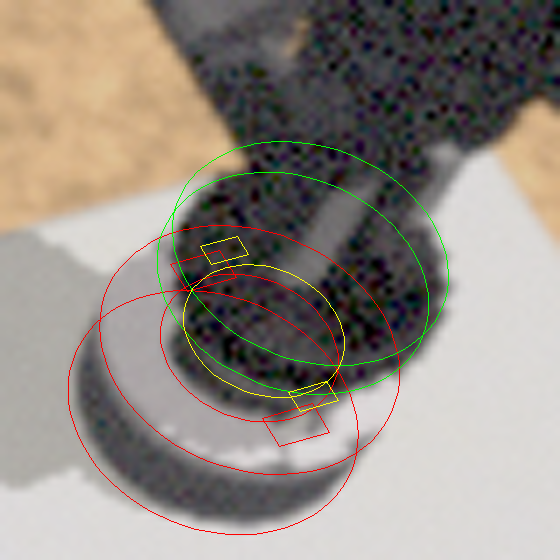

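View pics/scene_5r.png

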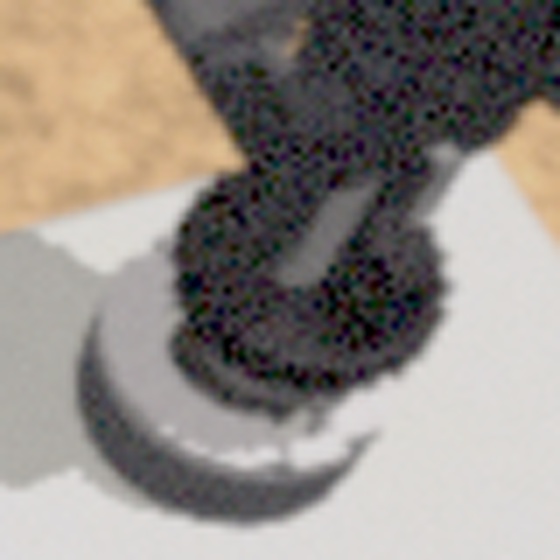

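Run:
```python
from h import *
from scipy.optimize import least_squares
def fit(P,r):
    P=np.array(P)[:,:2]; c=least_squares(lambda c:np.hypot(*(P-c).T)-r,P.mean(0),loss='soft_l1',f_scale=.0005); return c.x,np.std(np.hypot(*(P-c.x).T)-r)*1e3
f=grab_frame("wrist");g=f["color"].max(2).astype(int)
s=observe();zc=s["position"][2]-.0335
c=proj(f,np.array([.5747,.1737,.12]),True);u0,v0=int(c[0])-90,int(c[1])-90
# shell outline: scan rows, from center outward to bright
def scan(y0,y1,thr):
    L,Rr=[],[]
    for v in range(y0,y1):
        row=g[v]; u=315
        a=u
        while row[a]<thr:a-=1
        b=u
        while row[b]<thr:b+=1
        L.append((a+.5,v));Rr.append((b-.5,v))
    return L,Rr
L,Rr=scan(v0+55,v0+100,95)
print([x[0] for x in L][::4],[x[0] for x in Rr][::4])
for z,lo,hi in((.019,0,22),(.030,30,45),(.019,0,45)):
    pts=L[lo:hi]+Rr[lo:hi]
    P=[onz(f,u,v,zc+z,True) for u,v in pts];print("shell",z,fit(P,.028))
    print("shell r27.5",fit(P,.0275))
# seal/hole bump top
B=[]
for u in range(int(u0+245/3.3),int(u0+355/3.3)):
    v=v0+60
    while g[v,u]<95:v-=1
    B.append((u,v+.5))
print(B[::5]);
P=[onz(f,u,v,.088,True) for u,v in B];print("bump as seal r16",fit(P,.016));P=[onz(f,u,v,.096,True) for u,v in B];print("bump as hole r19",fit(P,.019))
P=[onz(f,u,v,zc,True) for u,v in B];print("bump as plug r17",fit(P,.017))
# neck outer: dark band outer arc at top -> base circle z .07
N=[]
for u in range(int(u0+150/3.3),int(u0+450/3.3),2):
    v=v0-10
    while v<v0+60 and g[v,u]>110:v+=1
    N.append((u,v-.5))
print(N[::5]);P=[onz(f,u,v,.07,True) for u,v in N];print("base r32",fit(P,.032))
print(g[v0-5:v0+60,u0+55])
```

```text
[280.5, 274.5, 268.5, 267.5, 261.5, 259.5, 258.5, 256.5, 255.5, 254.5, 255.5, 254.5] [348.5, 353.5, 359.5, 361.5, 366.5, 368.5, 369.5, 368.5, 373.5, 373.5, 372.5, 373.5]
shell 0.019 (array([0.57867971, 0.17431793]), np.float64(0.5524404367093891))
shell r27.5 (array([0.57793807, 0.17423261]), np.float64(0.5973640905176015))
shell 0.03 (array([0.57779113, 0.17424559]), np.float64(0.5003504860346927))
shell r27.5 (array([0.57615919, 0.17403997]), np.float64(0.4020846080235007))
shell 0.019 (array([0.57845712, 0.17427862]), np.float64(0.5935419647732356))
shell r27.5 (array([0.57763507, 0.17414442]), np.float64(0.7343514886277517))
[(297, 237.5), (302, 234.5), (307, 233.5), (312, 232.5), (317, 233.5), (322, 234.5), (327, 236.5)]
bump as seal r16 (array([0.57331364, 0.17297081]), np.float64(0.23973969023192093))
bump as hole r19 (array([0.57383564, 0.173066  ]), np.float64(0.3115797218825256))
bump as plug r17 (array([0.5696491 , 0.17254478]), np.float64(0.26831346393738387))
[(268, 222.5), (278, 210.5), (288, 204.5), (298, 200.5), (308, 199.5), (318, 199.5), (328, 200.5), (338, 204.5), (348, 210.5), (358, 220.5)]
base r32 (array([0.51613633, 0.16663398]), np.float64(6.608872733672163))
[130 132 127 133 130 131 129 129 131 133 130 132 131 129 129 128 133 140
  99  56  47  44  50  45  45  60  81 122 131 134 130 130 134 129 131 132
 133 136 133 133 133 130 124 131 128 125 127 125 131 129 124 126 129 128
 127 133 131 134 131 128 134 106  64  33  32]
```

View pics/wrist_5r.png

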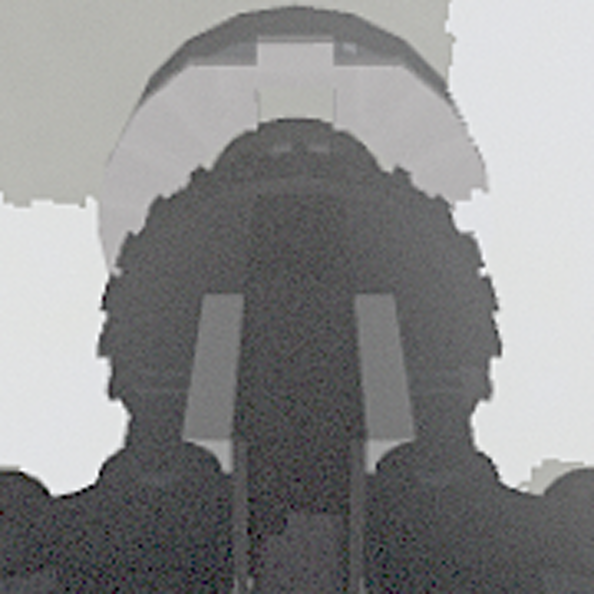

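Run:
```python
from h import *
f=grab_frame("wrist")
c=proj(f,np.array([.5747,.1737,.12]),True);u0,v0=int(c[0])-90,int(c[1])-90
Z=lambda x,y,z:onz(f,u0+x/3.3-.5,v0+y/3.3-.5,z,True)
a,b=Z(260,87,.096),Z(335,86,.096);print("slot end",a,b,"centre",(a+b)/2+.0245*np.array([np.cos(.13),np.sin(.13),0]),np.linalg.norm(a-b))
# white-block notch outer rim -> 32mm radius top edge
a,b=Z(257,40,.096),Z(333,41,.096);print("outer",(a+b)/2+.032*np.array([np.cos(.13),np.sin(.13),0]))
# rim left tip/right tip
a,b=Z(100,235,.096),Z(488,185,.096);print(a,b)
im=(255*(f["color"]/255.)**0.45).astype('uint8')[195:260,275:355];cv2.imwrite("pics/slot5.png",cv2.resize(im,None,fx=9,fy=9,interpolation=cv2.INTER_CUBIC))
```

```text
slot end [0.55061883 0.16399093 0.096     ] [0.54895185 0.1755763  0.096     ] centre [0.5740786  0.17295966 0.096     ] 0.011704684402496343
outer [0.57420733 0.17260446 0.096     ]
[0.57919648 0.14080627 0.096     ] [0.56226498 0.20241735 0.096     ]
```

View pics/slot5.png

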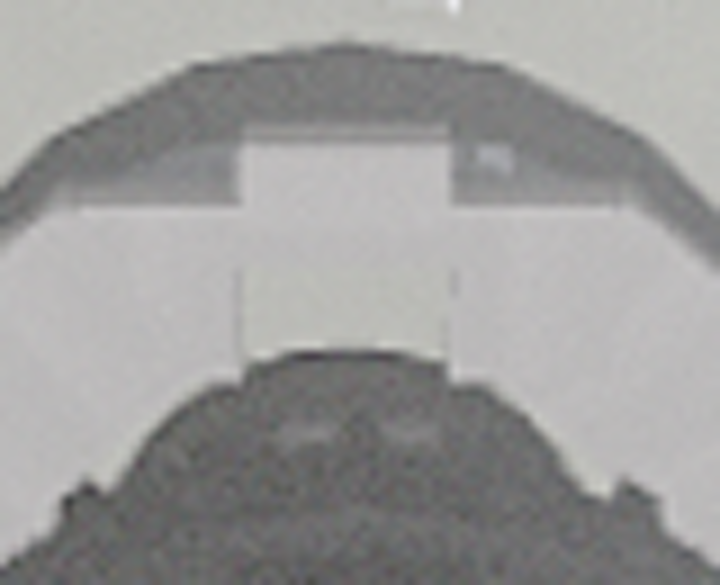

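Run:
```python
from h import *
s=observe();print(s["position"],s["time"])
f=grab_frame("scene")
im=(255*(f["color"]/255.)**0.4).astype('uint8')[195:265,435:520];cv2.imwrite("pics/sc5.png",cv2.resize(im,None,fx=9,fy=8.5,interpolation=cv2.INTER_CUBIC))
f1=cv2.imread("pics/w1.png");print(f1.shape)
```

```text
[0.57466219 0.17488156 0.13596232] 7.375
(480, 640, 3)
```

View pics/sc5.png

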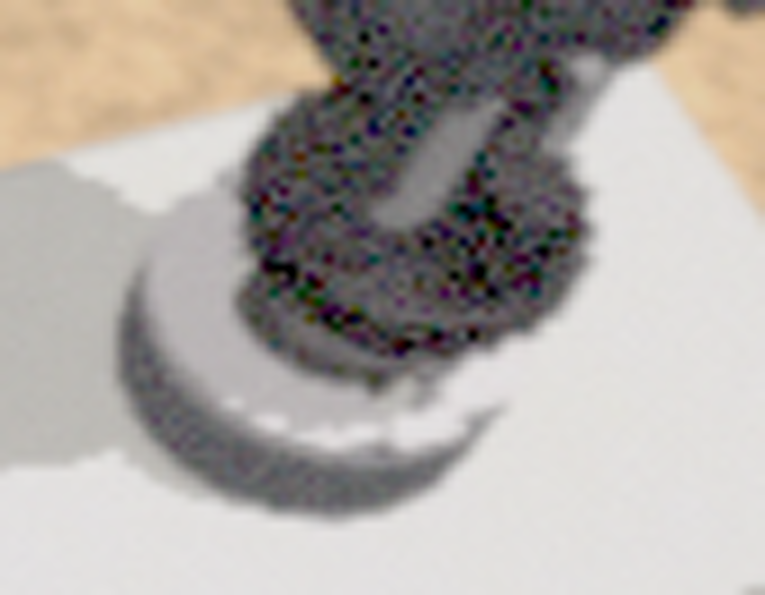

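Run:
```python
from h import *
from scipy.optimize import least_squares
f=grab_frame("scene");s=observe();zc=s["position"][2]-.0335
Z=lambda x,y,z:onz(f,435+x/9-.5,195+y/8.5-.5,z)
print("slot+x mid",Z(427,388,.096)," neck est",Z(427,388,.096)[:2]-.022*np.array([.9915,.13]))
N=[(120,350),(150,430),(200,480),(260,508),(330,518),(400,505),(450,470)]
P=np.array([Z(*p,.07) for p in N])[:,:2];c=least_squares(lambda c:np.hypot(*(P-c).T)-.032,P.mean(0));print("base",c.x,c.fun*1e3)
N=[(148,262),(165,330),(200,390),(250,430),(300,450),(345,462),(400,455),(450,438),(500,408)]
P=np.array([Z(*p,.096) for p in N])[:,:2];c=least_squares(lambda c:np.hypot(*(P-c).T)-.032,P.mean(0));print("rim",c.x,c.fun*1e3)
S=[(590,230),(580,270),(585,190)]
P=[(Z(*p,zc+.03)) for p in S]; S2=[(540,315),(490,345),(450,355),(245,240)]
P=np.array(P+[Z(*p,zc+.019) for p in S2])[:,:2]
c=least_squares(lambda c:np.hypot(*(P-c).T)-.028,P.mean(0));print("shell",c.x,c.fun*1e3)
H=[(240,300),(260,335),(300,365),(340,378),(375,385)]
for nm,z,r in(("hole",.096,.019),("seal",.088,.016),("plug",zc,.017)):
  P=np.array([Z(*p,z) for p in H])[:,:2];c=least_squares(lambda c:np.hypot(*(P-c).T)-r,P.mean(0));print(nm,c.x,c.fun*1e3)
```

```text
slot+x mid [0.5943015  0.18171937 0.096     ]  neck est [0.5724885  0.17885937]
base [0.57237263 0.17607703] [-0.98748875 -0.40396903  0.51466898  0.54374309  0.16153498 -0.31904202
 -0.96173512]
rim [0.57494215 0.17344461] [-0.25303249 -1.42644765 -0.06174394  0.6752502   0.54559879  1.05202292
 -0.45409642 -1.18856006 -0.49415601]
shell [0.57352869 0.17581168] [-0.6665806   0.57087025 -1.53681745 -0.16860949  0.03668568  0.44268736
 -1.80353741]
hole [0.57311535 0.17644754] [ 0.00987948  0.13303278 -0.02521898 -0.38088604  0.32297643]
seal [0.57098641 0.17782825] [ 0.69703704 -0.12971677 -0.5524103  -0.45848384  1.01898855]
plug [0.5778634  0.17137866] [ 0.34406795 -0.01024083 -0.29512878 -0.42332738  0.65781242]
```

```bash
python3 -m pendant '{"delta_pos":[[-0.01,-0.001,0],[0,0,-0.02],[0,0,-0.02],[0,0,0],[0,0,0]],"angular":[[0,0,0],[0,0,0],[0,0,0],[0,0,0],[0,0,0]],"grip":[0,0,0,0,0]}'
python3 -m pendant '{"delta_pos":[[0,0,-0.015],[0,0,-0.01],[0,0,0],[0,0,0]],"angular":[[0,0,0],[0,0,0],[0,0,0],[0,0,0]],"grip":[0,0,0,0]}'
```

```text
time: 8.1
position: [0.5727, 0.1747, 0.1292]
orientation: [-0.706, -0.046, 0.046, 0.706]
ft_force: [-0.2, 0.2, -1.2]
gripper_width: 0.125
time: 8.6
position: [0.5728, 0.1747, 0.1256]
orientation: [-0.706, -0.046, 0.046, 0.706]
ft_force: [0.2, -0.2, -2.1]
gripper_width: 0.123
```

```bash
python3 -m pendant '{"delta_pos":[[0,0,-0.013],[0,0,-0.013],[0,0,0],[0,0,0]],"angular":[[0,0,0],[0,0,0],[0,0,0],[0,0,0]],"grip":[0,0,0,0]}'
python3 ov.py .5730 .1742 6
```

```text
time: 9.1
position: [0.5727, 0.1746, 0.1216]
orientation: [0.706, 0.046, -0.046, -0.706]
ft_force: [0.1, -0.4, -1.7]
gripper_width: 0.127
[0.572729   0.17464418 0.12160115] 0.08810115441380773 7.488479010436976 [ 0.05952192 -0.37680209 -1.66916673] [-0.12210908 -0.05818229 -0.0003178 ]
```

View pics/wrist_6r.png

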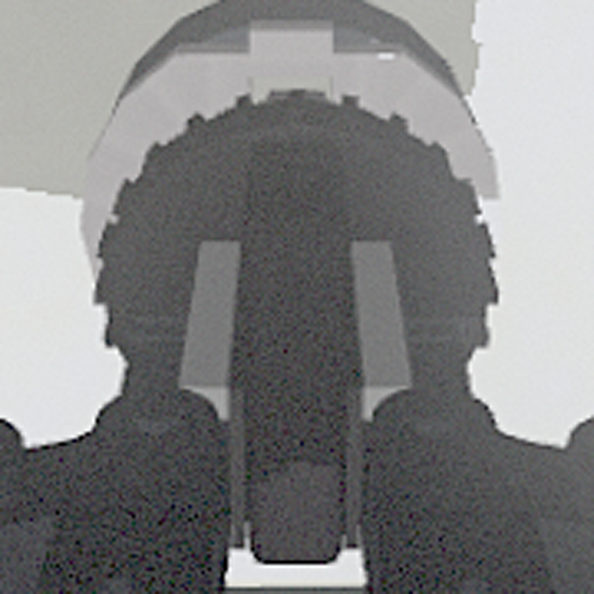

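View pics/scene_6r.png

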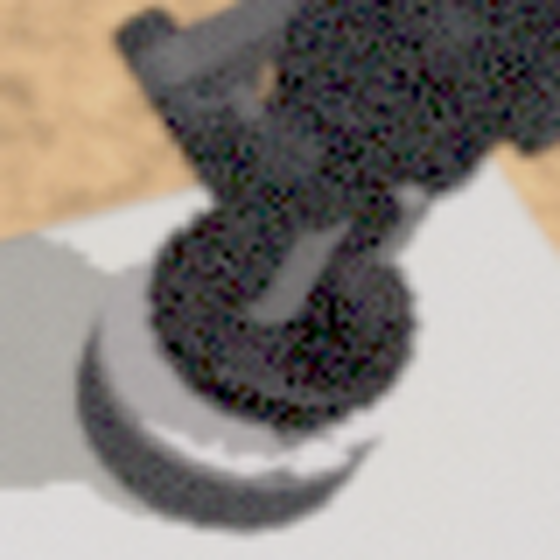

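Wrist view: the shell centre at 297 (zoomed column) against a slot centre of about 291 means under 1 mm of offset in y. There is no rim contact at this depth, so the plug and lugs are in the hole and slots. I'll go on down gently onto the seal.

```bash
python3 -m pendant '{"delta_pos":[[0,-0.004,-0.007],[0,0,-0.007],[0,0,0],[0,0,0]],"angular":[[0,0,0],[0,0,0],[0,0,0],[0,0,0]],"grip":[0,0,0,0]}'
python3 -m pendant '{"delta_pos":[[0,0,-0.007],[0,0,-0.007],[0,0,0],[0,0,0]],"angular":[[0,0,0],[0,0,0],[0,0,0],[0,0,0]],"grip":[0,0,0,0]}'; python3 -c "
from station import *
s=observe();print(s['position'],s['ft_force'],s['ft_torque'])"
```

```text
time: 9.7
position: [0.5729, 0.1742, 0.1198]
orientation: [-0.706, -0.046, 0.046, 0.706]
ft_force: [-0.3, 2.5, 1.6]
gripper_width: 0.128
time: 10.2
position: [0.5729, 0.1741, 0.1176]
orientation: [-0.706, -0.046, 0.046, 0.706]
ft_force: [-0.0, 2.1, 2.3]
gripper_width: 0.129
[0.57294149 0.17413892 0.11758093] [-0.02585762  2.14748557  2.348486  ] [0.48186465 0.01813066 0.0213839 ]
```

```bash
python3 -m pendant '{"delta_pos":[[0,0.003,-0.007],[0,0,-0.007],[0,0,-0.003],[0,0,0],[0,0,0]],"angular":[[0,0,0],[0,0,0],[0,0,0],[0,0,0],[0,0,0]],"grip":[0,0,0,0,0]}'; python3 -c "
from station import *
s=observe();print(s['position'],s['ft_force'],s['ft_torque'])"
```

```text
time: 10.82
position: [0.5729, 0.1743, 0.115]
orientation: [0.706, 0.046, -0.046, -0.705]
ft_force: [-0.3, -0.7, 2.5]
gripper_width: 0.128
[0.5729196  0.17430279 0.11499784] [-0.27696674 -0.71583063  2.48193369] [-0.1167566  -0.0891632   0.00974605]
```

```bash
for i in 1 2; do python3 -m pendant '{"delta_pos":[[0,0,-0.005],[0,0,0],[0,0,0]],"angular":[[0,0,0],[0,0,0],[0,0,0]],"grip":[0,0,0]}' ; done
```

```text
time: 11.2
position: [0.5729, 0.1743, 0.1142]
orientation: [0.706, 0.046, -0.046, -0.705]
ft_force: [0.9, -0.7, 3.1]
gripper_width: 0.126
time: 11.58
position: [0.5729, 0.1744, 0.1135]
orientation: [0.706, 0.046, -0.046, -0.706]
ft_force: [1.2, -1.8, 4.0]
gripper_width: 0.126
```

```bash
for i in 1 2; do python3 -m pendant '{"delta_pos":[[0,0,-0.004],[0,0,0],[0,0,0]],"angular":[[0,0,0],[0,0,0],[0,0,0]],"grip":[0,0,0]}' ; done
```

```text
time: 11.95
position: [0.5729, 0.1744, 0.1134]
orientation: [0.706, 0.046, -0.046, -0.705]
ft_force: [-1.8, -2.5, 7.6]
gripper_width: 0.127
time: 12.32
position: [0.5729, 0.1744, 0.1134]
orientation: [0.706, 0.046, -0.046, -0.705]
ft_force: [-2.9, -2.8, 11.6]
gripper_width: 0.128
```

The hard stop is at TCP z 0.1134, as expected. I back off 1.5 mm and start turning in small steps, watching the torque.

```bash
cat > st.py <<'E'
from h import *
s=observe();R=Ro.from_quat(s["orientation"]).as_matrix();print("t",round(s["time"],2),s["position"].round(4),"F",s["ft_force"].round(1),"M",s["ft_torque"].round(2),"yaw",round(np.degrees(np.arctan2(R[1,2],R[0,2]))-90,1),"g",round(s["gripper_width"],3),"j6",s["joints"][5].round(2))
E
python3 -m pendant '{"delta_pos":[[0,0,0.018],[0,0,0],[0,0,0]],"angular":[[0,0,0],[0,0,0],[0,0,0]],"grip":[0,0,0]}' >/dev/null; python3 st.py
python3 -m pendant '{"delta_pos":[[0,0,0],[0,0,0],[0,0,0]],"angular":[[0,0,-0.12],[0,0,-0.06],[0,0,0]],"grip":[0,0,0]}'>/dev/null; python3 st.py
```

```text
t 12.7 [0.5729 0.1744 0.1147] F [ 1.5 -2.6  3.7] M [-0.51 -0.33 -0.01] yaw 7.5 g 0.128 j6 -1.6
t 13.07 [0.5727 0.1748 0.1148] F [0.4 0.2 3.5] M [-0.03 -0.21  0.03] yaw 2.4 g 0.125 j6 -1.51
```

```bash
for i in 1 2; do python3 -m pendant '{"delta_pos":[[0,0,0],[0,0,0],[0,0,0]],"angular":[[0,0,-0.09],[0,0,-0.09],[0,0,0]],"grip":[0,0,0]}'>/dev/null; python3 st.py; done
```

```text
t 13.45 [0.5726 0.1748 0.1148] F [ 1.2 -0.5  3.1] M [ 0.07 -0.16 -0.09] yaw -2.8 g 0.122 j6 -1.42
t 13.82 [0.5727 0.1747 0.1149] F [ 1.4 -0.   2. ] M [ 0.05 -0.1   0.04] yaw -7.9 g 0.129 j6 -1.34
```

```bash
for i in 1 2 3; do python3 -m pendant '{"delta_pos":[[0,0,0],[0,0,0],[0,0,0]],"angular":[[0,0,-0.09],[0,0,-0.09],[0,0,0]],"grip":[0,0,0]}'>/dev/null; python3 st.py; done
```

```text
t 14.2 [0.5727 0.1746 0.1149] F [ 0.7 -0.2  3.4] M [ 0.02 -0.13 -0.  ] yaw -13.0 g 0.127 j6 -1.25
t 14.57 [0.5727 0.1745 0.1149] F [ 1.1 -0.2  2.9] M [-0.01 -0.17  0.  ] yaw -18.2 g 0.121 j6 -1.16
t 14.95 [0.5727 0.1745 0.1149] F [-0.  -0.   2.8] M [-0.07 -0.1  -0.04] yaw -23.3 g 0.127 j6 -1.07
```

```bash
for i in 1 2 3 4 5 6; do python3 -m pendant '{"delta_pos":[[0,0,0],[0,0,0]],"angular":[[0,0,-0.1],[0,0,0]],"grip":[0,0]}'>/dev/null; python3 st.py; done
```

```text
t 15.2 [0.5727 0.1745 0.1149] F [ 0.  -0.1  3.4] M [-0.   -0.07  0.02] yaw -26.2 g 0.124 j6 -1.02
t 15.45 [0.5727 0.1745 0.1148] F [1.6 0.4 2.8] M [-0.09 -0.12 -0.01] yaw -29.1 g 0.126 j6 -0.97
t 15.7 [0.5727 0.1745 0.1149] F [-0.5  0.2  3.2] M [-0.16 -0.1  -0.03] yaw -31.9 g 0.125 j6 -0.92
t 15.95 [0.5727 0.1745 0.1149] F [-0.1  0.3  2.9] M [-0.11 -0.1  -0.04] yaw -34.8 g 0.126 j6 -0.87
t 16.2 [0.5727 0.1745 0.1149] F [ 0.1 -0.1  3. ] M [-0.06 -0.13  0.01] yaw -37.6 g 0.127 j6 -0.82
t 16.45 [0.5731 0.1747 0.1149] F [2.  0.9 1.6] M [ 0.18 -0.44  0.15] yaw -40.5 g 0.132 j6 -0.77
```

The stop is felt at yaw of about -40 (47° from the slots). Continuing in small steps through the ratchet.

```bash
for i in 1 2 3 4 5; do python3 -m pendant '{"delta_pos":[[0,0,0],[0,0,0]],"angular":[[0,0,-0.07],[0,0,0]],"grip":[0,0]}' 80 >/dev/null; python3 st.py; done
```

```text
t 16.7 [0.5731 0.1748 0.115 ] F [3.6 3.1 1.4] M [ 0.43 -0.59  0.36] yaw -42.6 g 0.119 j6 -0.73
t 16.95 [0.5731 0.1748 0.115 ] F [4.4 1.9 0.5] M [ 0.64 -0.8   0.24] yaw -44.7 g 0.122 j6 -0.69
t 17.2 [0.5732 0.1749 0.115 ] F [3.6 3.5 1.2] M [ 0.69 -0.83  0.17] yaw -46.7 g 0.121 j6 -0.66
t 17.45 [0.5731 0.1749 0.115 ] F [4.8 3.1 0.8] M [ 0.69 -0.81  0.15] yaw -48.7 g 0.122 j6 -0.62
t 17.7 [0.5732 0.1749 0.1151] F [4.5 3.8 1.6] M [ 0.67 -0.83  0.04] yaw -50.7 g 0.121 j6 -0.59
```

```bash
for i in 1 2 3 4 5 6; do python3 -m pendant '{"delta_pos":[[0,0,0],[0,0,0]],"angular":[[0,0,-0.09],[0,0,0]],"grip":[0,0]}' >/dev/null; python3 st.py; done
```

```text
t 17.95 [0.5727 0.1746 0.115 ] F [1.2 1.2 3.1] M [ 0.35 -0.21  0.01] yaw -53.3 g 0.123 j6 -0.54
t 18.2 [0.5722 0.1742 0.1148] F [1.2 1.2 2.3] M [ 0.11 -0.1  -0.  ] yaw -55.8 g 0.123 j6 -0.5
t 18.45 [0.5723 0.1741 0.1147] F [-0.5  0.   3. ] M [-0.03  0.02 -0.  ] yaw -58.3 g 0.12 j6 -0.46
t 18.7 [0.5724 0.1742 0.1147] F [-0.2  0.2  3.2] M [-0.03 -0.04  0.  ] yaw -60.9 g 0.12 j6 -0.41
t 18.95 [0.5725 0.1743 0.1147] F [-0.4 -0.8  3.2] M [-0.1  -0.   -0.01] yaw -63.5 g 0.124 j6 -0.37
t 19.2 [0.5729 0.1746 0.1148] F [1.5 0.7 1.9] M [ 0.12 -0.24  0.08] yaw -66.0 g 0.122 j6 -0.32
```

There are two readings of this trace. (a) One click happened at about -42, the hub was freed, and it met its stop again at -66. (b) A sticky spot at -42, with the true stop at -66. To tell them apart without risking a second click, I'll turn back gently. The lugs' counter-clockwise end should be felt at a bar yaw of about -20 in case (a), or about +8 in case (b).

```bash
for i in 1 2 3 4; do python3 -m pendant '{"delta_pos":[[0,0,0],[0,0,0],[0,0,0]],"angular":[[0,0,0.175],[0,0,0.175],[0,0,0]],"grip":[0,0,0]}' >/dev/null; python3 st.py; done
```

```text
t 19.57 [0.5724 0.1745 0.1148] F [-0.1  0.4  4.1] M [ 0.04  0.2  -0.  ] yaw -56.1 g 0.121 j6 -0.49
t 19.95 [0.5725 0.1744 0.1148] F [-0.5  0.2  4.2] M [-0.09  0.18 -0.  ] yaw -46.2 g 0.118 j6 -0.67
t 20.32 [0.5726 0.1744 0.1148] F [-0.6  0.1  3.4] M [-0.04  0.18 -0.01] yaw -36.2 g 0.12 j6 -0.84
t 20.7 [0.5726 0.1745 0.1148] F [-0.8 -1.4  3.6] M [-0.11  0.21  0.04] yaw -26.2 g 0.12 j6 -1.02
```

```bash
for i in 1 2 3 4; do python3 -m pendant '{"delta_pos":[[0,0,0],[0,0,0]],"angular":[[0,0,0.085],[0,0,0]],"grip":[0,0]}' >/dev/null; python3 st.py; done
```

```text
t 20.95 [0.5727 0.1744 0.1148] F [-0.8 -0.1  2.2] M [-0.07  0.22  0.04] yaw -23.8 g 0.118 j6 -1.06
t 21.2 [0.5727 0.1745 0.1149] F [-0.9 -0.5  3.4] M [-0.13  0.2  -0.01] yaw -21.3 g 0.12 j6 -1.1
t 21.45 [0.5727 0.1745 0.1149] F [-0.8  0.   2.2] M [-0.11  0.23 -0.04] yaw -18.9 g 0.12 j6 -1.14
t 21.7 [0.5726 0.1747 0.1148] F [-1.1  1.2  2.9] M [ 0.12  0.3  -0.04] yaw -16.4 g 0.123 j6 -1.19
```

```bash
for i in 1 2 3; do python3 -m pendant '{"delta_pos":[[0,0,0],[0,0,0]],"angular":[[0,0,0.05],[0,0,0]],"grip":[0,0]}' >/dev/null; python3 st.py; done
```

```text
t 21.95 [0.5726 0.1747 0.1148] F [-3.1  0.9  3.9] M [ 0.17  0.31 -0.21] yaw -14.9 g 0.124 j6 -1.21
t 22.2 [0.5727 0.1746 0.1148] F [-2.7  1.9  3. ] M [ 0.26  0.49 -0.34] yaw -13.4 g 0.117 j6 -1.24
t 22.45 [0.5726 0.1745 0.1148] F [-3.6  1.7  4. ] M [ 0.19  0.46 -0.23] yaw -12.0 g 0.121 j6 -1.26
```

The counter-clockwise end was met at about -15.5, so reading (a) holds: bar and lugs are one click (30°) apart. Turning back clockwise until the stop is just felt. I expect about -65.

```bash
for i in 1 2 3 4 5; do python3 -m pendant '{"delta_pos":[[0,0,0],[0,0,0],[0,0,0]],"angular":[[0,0,-0.16],[0,0,-0.16],[0,0,0]],"grip":[0,0,0]}' >/dev/null; python3 st.py; done
python3 -m pendant '{"delta_pos":[[0,0,0],[0,0,0]],"angular":[[0,0,-0.09],[0,0,0]],"grip":[0,0]}' >/dev/null; python3 st.py
```

```text
t 22.82 [0.5733 0.1743 0.1151] F [-0.7  1.   3. ] M [-0.    0.04 -0.01] yaw -21.1 g 0.121 j6 -1.1
t 23.2 [0.5734 0.1742 0.1152] F [ 0.8 -0.9  2.8] M [-0.16 -0.14 -0.04] yaw -30.2 g 0.121 j6 -0.95
t 23.57 [0.5732 0.1743 0.1151] F [0.8 0.5 3.8] M [-0.12 -0.11 -0.03] yaw -39.3 g 0.116 j6 -0.79
t 23.95 [0.573  0.1744 0.115 ] F [ 1.6 -0.2  2.9] M [-0.13 -0.1   0.04] yaw -48.5 g 0.122 j6 -0.63
t 24.32 [0.5728 0.1745 0.1149] F [0.3 0.1 3.3] M [-0.14 -0.01  0.01] yaw -57.6 g 0.119 j6 -0.47
t 24.57 [0.5728 0.1745 0.1149] F [0.1 0.5 2.5] M [-0.12 -0.12 -0.01] yaw -60.2 g 0.122 j6 -0.42
```

```bash
for i in 1 2 3 4 ; do python3 -m pendant '{"delta_pos":[[0,0,0],[0,0,0]],"angular":[[0,0,-0.055],[0,0,0]],"grip":[0,0]}' >/dev/null; python3 st.py; done
```

```text
t 24.82 [0.5728 0.1745 0.1149] F [0.8 0.4 3.3] M [-0.11 -0.1  -0.03] yaw -61.9 g 0.119 j6 -0.39
t 25.07 [0.5727 0.1745 0.1149] F [ 0.4 -1.6  3.2] M [-0.1  -0.15  0.  ] yaw -63.6 g 0.117 j6 -0.36
t 25.32 [0.5728 0.1745 0.1149] F [-0.2 -0.3  4.3] M [-0.1  -0.07  0.04] yaw -65.2 g 0.12 j6 -0.34
t 25.57 [0.573  0.1747 0.1149] F [3.2 0.1 2. ] M [ 0.14 -0.34  0.07] yaw -66.7 g 0.123 j6 -0.31
```

```bash
python3 -m pendant '{"delta_pos":[[0,0,0.009],[0,0,0]],"angular":[[0,0,0],[0,0,0]],"grip":[0,0]}' >/dev/null; python3 st.py
python3 -m pendant '{"delta_pos":[[0,0,0],[0,0,0],[0,0,0],[0,0,0],[0,0,0]],"angular":[[0,0,0],[0,0,0],[0,0,0],[0,0,0],[0,0,0]],"grip":[0.2,0.3,0.4,0.5,0.5]}' >/dev/null; python3 st.py
python3 - <<'E'
from h import *
f=grab_frame("wrist");im=(255*(f["color"]/255.)**.5).astype('uint8');cv2.imwrite("pics/w7.png",im)
E
```

```text
t 25.82 [0.573  0.1747 0.1164] F [2.8 1.6 1.4] M [ 0.23 -0.46  0.04] yaw -66.7 g 0.119 j6 -0.31
t 26.45 [0.5726 0.1745 0.1162] F [ 0.1 -0.6 -0.6] M [-0.04 -0.01  0.02] yaw -66.7 g 0.501 j6 -0.31
```

View pics/w7.png

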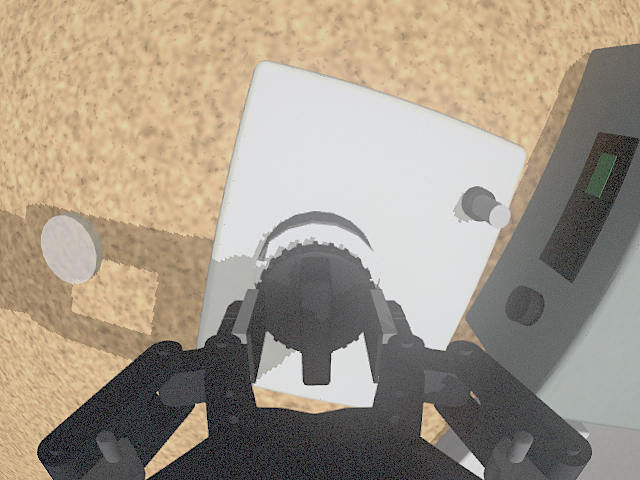

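The bar at (316,330) is free of both pads and stayed where I left it. Retracting straight up, then checking.

```bash
python3 -m pendant '{"delta_pos":[[0,0,0.1],[0,0,0.2],[0,0,0.3],[0,0,0.3],[0,0,0],[0,0,0]],"angular":[[0,0,0],[0,0,0],[0,0,0],[0,0,0],[0,0,0],[0,0,0]],"grip":[0.5,0.5,0.5,0.6,0.6,0.6]}'
python3 - <<'E'
from h import *
f=grab_frame("wrist");im=(255*(f["color"]/255.)**.45).astype('uint8');cv2.imwrite("pics/w8.png",im)
g=grab_frame("scene");cv2.imwrite("pics/s8.png",g["color"])
np.savez("w8.npz",R=f["R"],t=f["t"],fov=f["fov_y"],cx=f["cx"],cy=f["cy"])
E
```

```text
time: 27.25
position: [0.5726, 0.1745, 0.2517]
orientation: [-0.59, 0.389, -0.389, 0.591]
ft_force: [-0.3, -0.3, -0.5]
gripper_width: 0.595
```

View pics/w8.png

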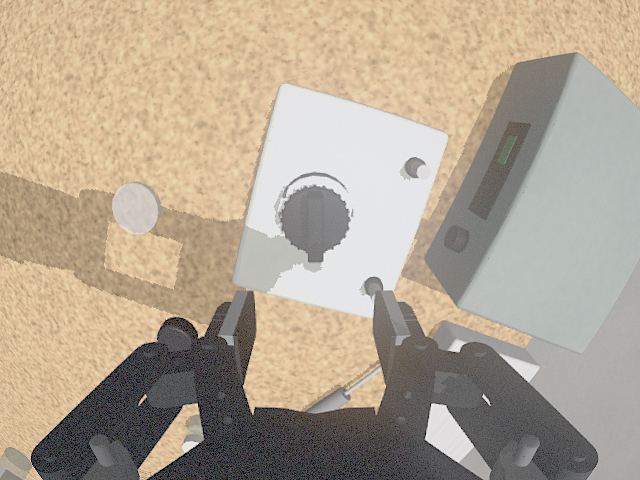

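View pics/s8.png

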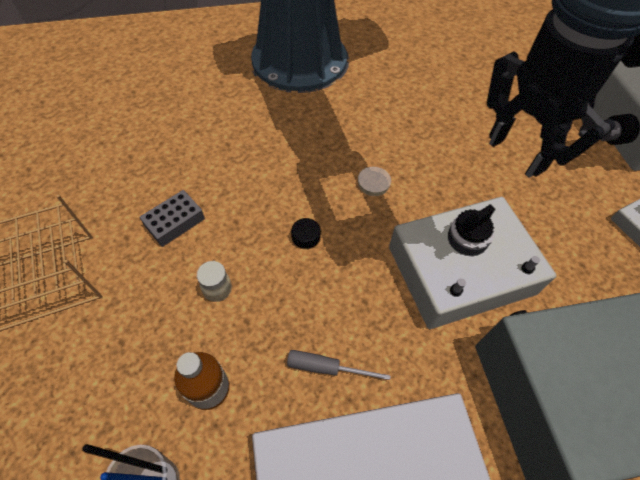

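Wrist view: the cap sits level on the neck at (315,220), with the bar upright in the image from (315,193) to (316,262). The scene view shows it seated at (472,230), with the bystanders at the same pixels as before. One last numeric check.

Run:
```python
from h import *
f=grab_frame("wrist")
e1,e2=onz(f,315.3,193,.139,True),onz(f,316,262,.139,True);print((e1+e2)/2,np.linalg.norm(e1-e2),np.degrees(np.arctan2(*(e2-e1)[1::-1])))
a=cv2.imread("pics/scene0.png").astype(int);b=grab_frame("scene")["color"].astype(int)
for n,u,v,w in(("lid",306,234,18),("jar",213,281,22),("dish",374,181,20),("flask",201,380,32),("block",172,218,35),("driver",337,365,45)):
    print(n,np.abs(a-b)[v-w:v+w,u-w:u+w].mean().round(2))
```

```text
[0.57231804 0.1740082  0.139     ] 0.05196648296312331 -66.18574493569038
lid 7.91
jar 3.2
dish 10.24
flask 3.3
block 3.06
driver 3.39
```

Run:
```python
from station import *
print(job_done())
```

```text
the job is handed in; nothing more can be done
None
```

The cap is on the filler neck with its ratchet clicked over once. I let go, backed off and handed the job in at about 27 s.

**What I did:** I gripped the cap by its wing bar and set the lugs into the slots. I pressed it onto the seal until the flange lightly met the rim (about 12 N), then backed off to about 6.5 mm down. Turning clockwise, the stop came about 47° from the slots. The ratchet peaked at about 0.36 Nm and slipped over. I stopped when the stop was lightly felt again.

**The ambiguous click:** the trace could also have been a sticky spot before the real stop. To check, I turned back counter-clockwise to the lugs' other end, which showed bar and lugs about a click apart. That push reached 0.34 Nm and had dropped to 0.23 Nm when I reversed, so the ratchet may have begun to give, but far short of a click. Turning clockwise again, it ran freely past the first stop angle and met the stop again near -66°, as before.

**Last checks:**
- **Cap position:** the bar's centre is within about 1 mm of the neck's measured centre, and its angle is -66°.
- **Height:** I did not measure the cap's height after letting go; it looks seated in both views.
- **Bystanders:** they look unmoved. The before-and-after difference was larger for the lid and dish, where the arm's shadow had shifted.

**What disagreed:**
- The stop came back 27° on, not the nominal 30°. I put this down to play in the neck.
- The cameras disagreed by about 3 mm in x on cap against neck before insertion. I moved by a compromise, and the lugs went in without touching the rim.

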